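Make up the press kit caddy

TASK

Make up the heat press's kit in the blue caddy: lay the thin black silicone pad flat in the wide rectangular pocket and set the steel weight centrally on top of it, so that its ground face rests on the pad, lay the longer of the two hex keys in the long narrow pocket and put the rubber foot upright in the round one. Each must lie flat on its pocket's floor (the weight on the pad). The shorter key, the bottle cap and the thick foam block do not belong to the kit: leave them where they lie.

Things in the scene. Friction and masses are not known exactly. Their poses are not given: they have to be found in the camera images.
- silicone_pad: Thin flat black silicone pad, 55 (x) x 68 (y) x 8 mm, loose on the table; origin: centre of its underside, z up. Far thinner than the foam block.
- steel_weight: Bare steel press weight, a block of 40 (x) x 50 (y) x 22 mm, about 0.34 kg, loose on the table; origin: centre of its underside, z up. (A smaller grey plastic fuse box, 28 x 45 x 14 mm, is only standing about.)
- long_key: The longer of the two bare L-shaped hex keys, 34 (x) x 92 (y) x 10 mm overall, lying flat; origin: middle of this outline, on the underside, z up. Its long leg is 9 mm thick and runs along y from -46 to +46 mm at x = -17 to -8 mm; the short leg goes from its -y end to x = +17 mm. Balances near y = -5 mm on the long leg.
- rubber_foot: Black rubber machine foot, a plain, slightly tapered short cylinder, 32 mm across and 16 mm high, flat plain top, standing on the table; origin: centre of its underside, z up. (A mushroom-shaped black knob, 37 mm across and 27 mm high, is only standing about.)
- wide_insert: The insert with the wide rectangular pocket, 84 (x) x 71 (y) mm, for pad and weight. Grey plastic with a white pocket floor, 116 (x) x 77 (y) x 12 mm; the three inserts stand side by side along y, in any order, in a low blue caddy fixed to the table. Origin: underside, below the pocket centre, 3 mm above the table; z up. Pocket floor at z = +6 mm, top face at +12 mm.
- long_insert: The insert with the long narrow pocket, 108 (x) x 50 (y) mm, for the hex key. Grey plastic with a white pocket floor, 116 (x) x 77 (y) x 12 mm; the three inserts stand side by side along y, in any order, in a low blue caddy fixed to the table. Origin: underside, below the pocket centre, 3 mm above the table; z up. Pocket floor at z = +6 mm, top face at +12 mm.
- round_insert: The insert with the round pocket, 48 mm in diameter, for the rubber foot. Grey plastic with a white pocket floor, 116 (x) x 77 (y) x 12 mm; the three inserts stand side by side along y, in any order, in a low blue caddy fixed to the table. Origin: underside, below the pocket centre, 3 mm above the table; z up. Pocket floor at z = +6 mm, top face at +12 mm.
- short_key: Look-alike, leave alone: the shorter L-shaped hex key, 30 (x) x 79 (y) x 10 mm, otherwise like the long one; origin: middle of its outline, on the underside.
- bottle_cap: Look-alike, leave alone: black bottle cap, 36 mm across, 19 mm high with a small round nub in the middle of its top; origin: centre of its underside.
- foam_block: Look-alike, leave alone: thick black foam block, 50 (x) x 66 (y) x 24 mm; origin: centre of its underside.

How it is judged:
At the end, for the whole second after the job is handed in: Pad flat on the wide pocket's floor (within 13 mm of its centre per axis), weight flat on the pad (within 13 mm of its middle), long key flat on the long pocket's floor (14 mm), foot upright on the round pocket's floor (12 mm); all at rest, tilted under 0.05 rad (z of silicone_pad in the frame of wide_insert between 0.003 and 0.009 m and angle between each of silicone_pad, long_key, rubber_foot, steel_weight's own z axis and vertical below 0.05 rad and linear speed of each of silicone_pad, long_key, rubber_foot, steel_weight below 0.02 m/s and x of silicone_pad in the frame of wide_insert between -0.013 and 0.013 m and y of silicone_pad in the frame of wide_insert between -0.013 and 0.013 m and z of long_key in the frame of long_insert between 0.003 and 0.009 m and x of long_key in the frame of long_insert between -0.014 and 0.014 m and y of long_key in the frame of long_insert between -0.014 and 0.014 m and z of rubber_foot in the frame of round_insert between 0.003 and 0.009 m and x of rubber_foot in the frame of round_insert between -0.012 and 0.012 m and y of rubber_foot in the frame of round_insert between -0.012 and 0.012 m and z of steel_weight in the frame of silicone_pad between 0.005 and 0.011 m and horizontal distance between steel_weight and silicone_pad below 0.013 m); the robot touches nothing.
It fails at once if a look-alike (short key, bottle cap or foam block) is moved more than 20 mm (distance of any of short_key, bottle_cap, foam_block from where it was at the start of the episode above 0.02 m).
It also fails if it takes over 109 s, if anything falls off the work surface, if the arm or the gripper's body presses on something with over 40 N, if the wrist force passes 120 N, or if a joint passes its speed limit or range.

ROBOT

A 7-joint arm with a two-finger parallel gripper is mounted at the origin on a cart in front of the work surface, level with it; the furniture and walls round the work are solid. World frame = base frame: x ahead of the robot, y to its left, z up, the work surface at z = 0. Lengths are in m, angles in rad, forces in N, time in s.
With the tool pointing down it reaches from about 0.35 to 0.9 m from the base axis. Payload 19.9 kg.
Tool frame: the origin (TCP) lies on the centre line of the jaws, within the pads' length; the fingertips stand 19 mm ahead of it and the grasp point (between the pads) is the TCP; z points along the fingers, y is the line along which they close (so a half turn about z gives the same grasp; the last joint's range is limited). The gripper opens to 94 mm and grips with 3 to 60 N. Pads are 16 mm wide; open, the fingers measure 119 mm over their backs; the gripper's body (75 mm by 177 mm) begins 78 mm behind the grasp point.
Start: joints at [-1.27, 0.417, -0.01, 1.614, 0.005, 1.111, -0.053], TCP at [0.209, 0.589, 0.224] pointing down, gripper open.
Joint ranges: [-2.81, 2.81], [-0.39, 2.02], [-1.27, 1.25], [0.06, 2.57], [-1.19, 4.33], [0.19, 2], [-2.82, 2.82]. Speed limits (rad/s): [1.89, 1.89, 2.39, 2.39, 3.01, 3.01, 3.01].

INTERFACE

Orientations are given as a rotation vector (axis times angle).
In Python, from bench import env, cams, silhouettes gives the robot as it stands. The module is installed in compiled form; this text tells all that it offers.
- The arm moves only by the tool carry_out, never from a script. Its argument "motion" is a list of rows, each an object with "translation": the shift along the tool's x, y, z scaled (see below), a list of three; "angular": the turn, a rotation vector about the tool's x, y, z scaled (see below), a list of three; "hand": the opening, from -1 (shut) to 1 (fully open), so that 0 is half open. In form: [{"translation": [x, y, z], "angular": [rx, ry, rz], "hand": hand}, ...]. A call has 1 to 8 rows; each row is the pose to reach, as a shift and turn from the pose commanded when the call began, along the tool's axes at that moment; what a row does not reach only later rows make up. The controller multiplies each number of a shift by 600 mm and each number of a turn by 45 degrees. A row lasts 1/8 s, in which the tool goes at most 62.5 mm and 10.7 degrees, less where a joint would pass 70% of its speed; a pose out of reach is approached as far as the arm can. A call with a number of a shift or a turn outside -1 to 1 is refused whole. A call with a gripper value outside its range is refused whole. The fingers move at their own pace and stop on an object; the grip force is fixed at half the most. Time passes only in rows, so rows that repeat a pose let the fingers close. It gives the time, the measured TCP pose, the force, the opening and the grip force at its end, in the units of the state.
- env.sense(): the state, without advancing time (a new reading comes with each control period).
- cams.grab_frame(name): name is "scene" or "top" or "wrist"; returns a dict with "img" (420x560x3 uint8, blue, green, red), "z_map" (420x560 float32, m along the optical axis (not along the pixel's ray), 0 where there is no reading), "vertical_fov" (degrees; the focal length in pixels is half the picture's height over the tangent of half this angle, whatever the lens; pixels are square), "cx", "cy" (the principal point, pixels), "rvec" (rotation vector, rad) and "tvec" (3), from world to camera coordinates, as OpenCV has them. Camera axes: x right, y down, z forward; pixel columns grow to the right and rows downward; lengths in m; the calibration is good to about 2 mm. A picture is of the moment at which its call begins.
- env.close_job(): hands the job in; it is judged then, once.
Trained networks look in a picture, given as the dict that the camera call returned (one of the last four; its "shot" number tells which), for a name from the list of things; names that differ only in an ending like _2 or _b are one class to them, and where a whole thing is asked for, a point or a joint stands for the part that bears it (a point fixed in the world has none). Each returns a list of dicts, best first, with "p" (0 to 1); they miss things now and then, are a little off and sometimes report something else, mostly with a low value. They report only what shows in the picture. A call takes as long as a camera call.
- silhouettes(picture, label): "region" (420x560 bool, what is visible of it) and "extent" ([left, top, width, height] in pixels, round what is visible of it).
The state is a dict: "time": time; "joint_pos": joint angles; "qvel": joint speeds; "joint_efforts": joint torques, N m; "tcp_pos": TCP position; "tcp_rot": TCP orientation; "contact_force": force on the tool from outside, world axes, zero at the start; "wrist_torque": the same for the moment, N m; "gripper_width": finger opening in m; "grasp_force": force on a finger pad.
Only numpy, scipy, OpenCV 4.12 (cv2) and the standard library are available. Lean on these libraries where they do the work, as an engineer would, in place of code of your own. Each camera call takes 0.05 s, during which the arm holds its last target. There are 200 camera calls.

## Working session

There is one attempt and no reset: what is moved stays moved. The work goes in short steps, Python scripts to look and compute and a tool call to move; the robot and the scene stay as the last step left them, time stands still between calls to the robot, and variables do not carry over. Pictures are saved under pics/ and viewed, at most 14 in all, crops included, and the job is handed in when it is done.

Besides the shell and the picture viewer there is one more tool, called after "Call:" as a command line: name --argument value ..., lists and objects as JSON in quotes. carry_out: Moves the arm, as the interface text tells. Shifts and turns lie within -1 to 1; 1 stands for 600 mm of shift or 45 degrees of turn. Its arguments: {"type":"object","properties":{"motion":{"type":"array"}},"required":["motion"]}

```bash
mkdir -p pics
cat > h.py <<'E'
import numpy as np, cv2
from scipy.spatial.transform import Rotation as R
from bench import env, cams, silhouettes
def pts(p, mask=None):
    z=p["z_map"]; f=z.shape[0]/2/np.tan(np.radians(p["vertical_fov"])/2)
    v,u=np.nonzero((z>0) if mask is None else (mask&(z>0)))
    d=z[v,u]; c=np.stack([(u-p["cx"])*d/f,(v-p["cy"])*d/f,d],1)
    Rm=R.from_rotvec(np.ravel(p["rvec"])).as_matrix()
    return (c-np.ravel(p["tvec"]))@Rm, u, v
def find(p,l,pmin=0.3,n=3):
    for r in silhouettes(p,l)[:n]:
        if r["p"]<pmin: continue
        P,u,v=pts(p,r["region"])
        if len(P)<10: continue
        zt=np.percentile(P[:,2],90); T=P[P[:,2]>zt-0.006]
        (c,s,a)=cv2.minAreaRect((T[:,:2]*1000).astype(np.float32))
        print(l,"p%.2f"%r["p"],"ext",r["extent"],"n",len(P),"mean",P.mean(0).round(3),"ztop %.3f"%zt,"rect",np.round(c,1),np.round(s,1),round(a,1))
def tcp():
    s=env.sense(); return s
E
cat > a.py <<'E'
from h import *
s=env.sense(); print({k:np.round(v,3) for k,v in s.items()})
for n in ["scene","top"]:
    p=cams.grab_frame(n); cv2.imwrite(f"pics/{n}0.png",p["img"])
    print(n,p["vertical_fov"],p["cx"],p["cy"],-R.from_rotvec(np.ravel(p["rvec"])).as_matrix().T@np.ravel(p["tvec"]))
    for l in "silicone_pad steel_weight long_key rubber_foot wide_insert long_insert round_insert short_key bottle_cap foam_block".split(): find(p,l)
E
python3 a.py
```

```text
{'time': np.float64(0.0), 'joint_pos': array([-1.271,  0.418, -0.01 ,  1.614,  0.005,  1.111, -0.053]), 'qvel': array([-0.   ,  0.   , -0.   ,  0.   ,  0.   ,  0.001, -0.002]), 'joint_efforts': array([ 1.0000e-03, -8.5128e+01,  6.3900e-01, -4.2596e+01, -4.9000e-02,
        1.9000e-02,  0.0000e+00]), 'tcp_pos': array([0.209, 0.589, 0.224]), 'tcp_rot': array([-5.340e-01, -3.096e+00,  2.000e-03]), 'contact_force': array([-0.113, -0.438, -0.051]), 'wrist_torque': array([ 0.028, -0.062, -0.009]), 'grasp_force': np.float64(0.0), 'gripper_width': np.float64(0.094)}
scene 44.89426164009895 271.81120125380806 204.56964370017656 [0.18134297 1.00411803 1.29195401]
silicone_pad p0.77 ext [253.0, 276.1, 27.1, 18.8] n 413 mean [0.438 0.276 0.008] ztop 0.012 rect [438.6 274.3] [67.5 58.3] 10.5
steel_weight p0.59 ext [240.6, 209.0, 15.3, 12.9] n 200 mean [0.575 0.052 0.019] ztop 0.025 rect [576.4  48.2] [48.3 44.1] 4.4
rubber_foot p0.75 ext [286.6, 122.4, 38.4, 16.4] n 434 mean [ 0.501 -0.401  0.011] ztop 0.017 rect [ 500.9 -396.8] [116.7  88.6] 3.2
rubber_foot p0.45 ext [274.8, 221.7, 6.5, 7.9] n 7
[... 1792 characters left out ...]
2   0.012] ztop 0.016 rect [ 491.7 -319.6] [116.1  79.2] 7.9
round_insert p0.91 ext [358.2, 204.0, 39.4, 47.3] n 1398 mean [ 0.481 -0.241  0.014] ztop 0.017 rect [ 481.4 -239.9] [117.4  80.2] 8.2
round_insert p0.32 ext [255.8, 182.1, 15.7, 22.7] n 308 mean [0.575 0.048 0.021] ztop 0.024 rect [576.7  48. ] [49.8 39.7] 3.8
bottle_cap p0.52 ext [127.5, 248.9, 17.0, 13.2] n 170 mean [0.426 0.379 0.014] ztop 0.017 rect [426.3 380.3] [33.8 33.4] 26.5
bottle_cap p0.50 ext [256.6, 228.8, 13.2, 14.3] n 108 mean [0.468 0.051 0.014] ztop 0.018 rect [468.9  52.6] [23.7 25.3] 43.5
foam_block p0.96 ext [203.4, 233.8, 22.4, 25.6] n 510 mean [0.445 0.173 0.024] ztop 0.027 rect [445.4 173.8] [50.  64.6] 85.0
```

```bash
python3 -c "
import cv2
i=cv2.imread('pics/top0.png')[150:300,110:470];cv2.imwrite('pics/top0c.png',cv2.resize(i,None,fx=2.2,fy=2.2,interpolation=2))"
```

```text
(no output)
```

View pics/top0c.png

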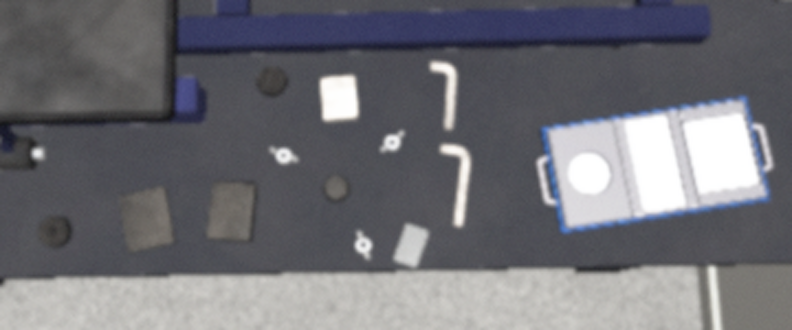

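View pics/top0.png

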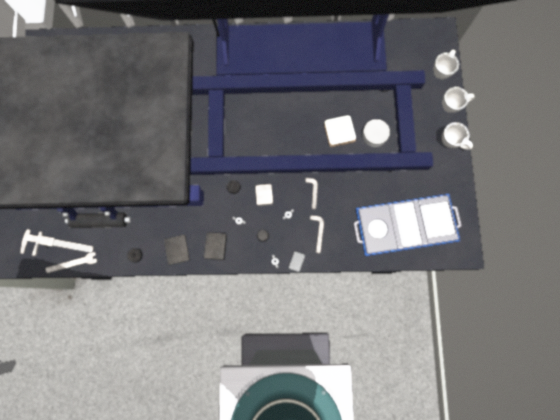

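```bash
cat > b.py <<'E'
from h import *
p=cams.grab_frame("top"); q=cams.grab_frame("scene"); cv2.imwrite("pics/scene1.png",cv2.resize(q["img"],(800,600)))
P,u,v=pts(p); P=np.vstack([P,pts(q)[0]])
for y in np.arange(.5,-.56,-.05):
    print("%5.2f"%y,[int(1000*np.percentile(S,98)) if len(S:=P[(abs(P[:,1]-y)<.025)&(abs(P[:,0]-x)<.025)&(P[:,2]<.9)][:,2])>5 else None for x in np.arange(.3,.91,.05)])
# pockets: white floors
A,u,v=pts(p); g=p["img"].min(2)[v,u]
m=(g>215)&(abs(A[:,2]-.01)<.02)&(A[:,1]<-.17)&(A[:,1]>-.46)&(A[:,0]>.4)&(A[:,0]<.6)
M=np.zeros((420,560),np.uint8); M[v[m],u[m]]=1
n,lab,st,ce=cv2.connectedComponentsWithStats(M)
for i in range(1,n):
    if st[i,4]>40:
        T=A[lab[v,u]==i]; print(st[i],np.round(T.mean(0),4),T[:,2].std().round(4),cv2.minAreaRect((T[:,:2]*1000).astype(np.float32)))
E
python3 b.py
```

```text
0.50 [-780, -1, 8, 8, 158, 174, 175, 175, 175, 175, 175, 175, 175]
 0.45 [-783, -4, 4, 4, 160, 175, 175, 175, 175, 175, 175, 175, 175]
 0.40 [-780, -1, 17, 17, 158, 175, 175, 175, 175, 175, 175, 175, 175]
 0.35 [-780, -5, 14, 14, 160, 175, 175, 175, 175, 175, 175, 174, 175]
 0.30 [-780, -5, 10, 11, 160, 175, 175, 175, 175, 175, 174, 175, 578]
 0.25 [-781, -4, 10, 12, 161, 174, 175, 705, 713, 644, 566, 491, 590]
 0.20 [-780, -6, 25, 27, 23, 172, 173, 709, 717, 533, 454, 381, 596]
 0.15 [-779, -8, 25, 27, 20, 4, 28, 710, 717, 677, 633, 553, 483]
 0.10 [-780, -3, 4, 5, 12, 5, 28, 709, 760, 678, 457, 526, 511]
 0.05 [-782, -4, 8, 18, 16, 25, 25, 710, 717, 677, 456, 377, 304]
 0.00 [-778, -17, 16, 5, 11, 11, 5, 706, 710, 676, 456, 380, 298]
-0.05 [-782, 0, 17, 5, 6, 5, 8, 686, 607, 675, 457, 371, 303]
-0.10 [-780, -12, 5, 11, 11, 11, 10, 612, 607, 531, 452, 372, 306]
-0.15 [-780, -1, 4, 4, 5, 4, 4, 52, 596, 531, 457, 377, 297]
-0.20 [-781, -6, 13, 17, 18, 16, 5, 51, 584, 531, 454, 376, 304]
-0.25 [-782, -22, 14, 19, 19, 18, 4, 51, 569, 532, 457, 373, 307]
-0.30 [-782, 0, 4, 18, 18, 17, 5, 51, 554, 530, 454, 371, 298]
-0.35 [-780, -13, 4, 18, 18, 18, 5, 51, 542, 528, 446, 370, 84]
-0.40 [-779, 0, 4, 17, 14, 17, 4, 49, 49, 7, 4, 47, 51]
-0.45 [-780, -4, 4, 16, 16, 15, 4, 4, 50, 49, 48, 47, 48]
-0.50 [-781, -18, 4, 5, 4, 4, 4, 4, 49, 48, 49, 48, 45]
-0.55 [-781, -778, -780, None, None, None, None, None, None, None, None, None, None]
[420 201  35  38 977] [ 0.5012 -0.397   0.0097] 0.0026 ((500.9815979003906, -395.8157043457031), (90.16132354736328, 75.92047882080078), 8.002222061157227)
[393 202  29  46 925] [ 0.4898 -0.3182  0.01  ] 0.0027 ((490.05596923828125, -314.8275451660156), (111.95100402832031, 61.978694915771484), 7.55888032913208)
[365 219  30  32 591] [ 0.464  -0.2409  0.0123] 0.0034 ((466.73895263671875, -243.62562561035156), (77.9671401977539, 66.45513916015625), 8.163799285888672)
```

View pics/scene1.png

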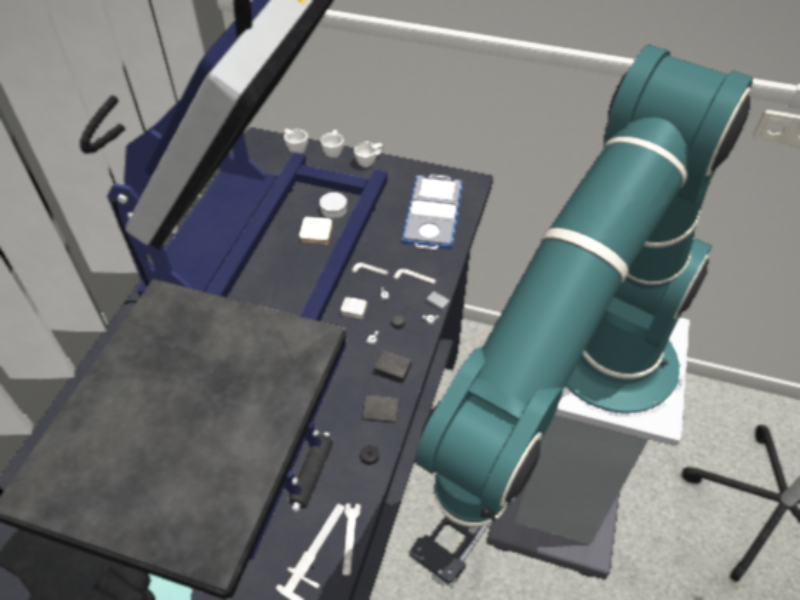

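```bash
cat >> h.py <<'E'
def plan(x,y,z,yaw):
    """tool y at world angle yaw (deg, mod 180), tool z down"""
    s=env.sense(); Rc=R.from_rotvec(s["tcp_rot"]); t=Rc.as_matrix().T@(np.array([x,y,z])-s["tcp_pos"])/.6
    cy=np.degrees(np.arctan2(*Rc.as_matrix()[[1,0],1])); d=(yaw-cy+90)%180-90; a=np.radians(cy+d)
    yv=np.array([np.cos(a),np.sin(a),0]); zv=np.array([0,0,-1.]); T=np.stack([np.cross(yv,zv),yv,zv],1)
    r=np.degrees((Rc.inv()*R.from_matrix(T)).as_rotvec())/45
    print("PLAN trans",t.round(4),"ang",r.round(3),"yaw now %.1f"%cy, "dist %.3f"%(np.linalg.norm(t)*.6),"q",np.round(s["joint_pos"],2),"t",round(float(s["time"]),2))
def W(g): return "hand %.2f"%(2*g/.094-1)
E
python3 -c "
from h import *
plan(.438,.275,.22,101)"
```

```text
PLAN trans [-0.5341 -0.3651  0.0074] ang [-0.    0.   -0.68] yaw now 70.4 dist 0.388 q [-1.27  0.42 -0.01  1.61  0.    1.11 -0.05] t 1.2
```

Call:
carry_out --motion '[{"translation": [-0.534, -0.365, 0.007], "angular": [0, 0, -0.68], "hand": 1}, {"translation": [-0.534, -0.365, 0.007], "angular": [0, 0, -0.68], "hand": 1}, {"translation": [-0.534, -0.365, 0.007], "angular": [0, 0, -0.68], "hand": 1}, {"translation": [-0.534, -0.365, 0.007], "angular": [0, 0, -0.68], "hand": 0.5}, {"translation": [-0.534, -0.365, 0.007], "angular": [0, 0, -0.68], "hand": 0.5}, {"translation": [-0.534, -0.365, 0.007], "angular": [0, 0, -0.68], "hand": 0.5}, {"translation": [-0.534, -0.365, 0.007], "angular": [0, 0, -0.68], "hand": 0.5}, {"translation": [-0.534, -0.365, 0.007], "angular": [0, 0, -0.68], "hand": 0.5}]'

```text
time: 2.2
tcp_pos: [0.4387, 0.2739, 0.2204]
tcp_rot: [-0.297, 3.127, -0.0]
contact_force: [-0.2, -0.4, 0.1]
gripper_width: 0.0706
grasp_force: 0.0
```

```bash
cat > w.py <<'E'
import sys
from h import *
p=cams.grab_frame("wrist"); cv2.imwrite(f"pics/{sys.argv[1]}.png",p["img"])
for l in sys.argv[2:]: find(p,l)
s=env.sense(); print(s["tcp_pos"].round(4),s["tcp_rot"].round(3),"w",s["gripper_width"].round(4),"g",s["grasp_force"].round(1),"F",s["contact_force"].round(1))
E
python3 w.py w1 silicone_pad foam_block; python3 -c "
from h import *
plan(.438,.275,.10,101)"
```

```text
silicone_pad p0.62 ext [249.2, 153.8, 55.2, 69.6] n 3359 mean [0.437 0.272 0.007] ztop 0.009 rect [438.2 272.8] [67.7 55.1] 11.1
foam_block p0.89 ext [146.4, 139.2, 66.5, 73.0] n 3527 mean [0.442 0.173 0.022] ztop 0.025 rect [444.3 171.5] [50.2 66.1] 84.4
PLAN trans [-0.0009 -0.0022  0.2004] ang [ 0.    -0.     0.002] yaw now 101.1 dist 0.120 q [-0.69  0.23  0.07  1.89 -0.02  1.03  1.16] t 2.35Traceback (most recent call last):
  File "w.py", line 5, in <module>
    s=env.sense(); print(s["tcp_pos"].round(4),s["tcp_rot"].round(3),"w",s["gripper_width"].round(4),"g",s["grasp_force"].round(1),"F",s["contact_force"].round(1))
                                                                         ^^^^^^^^^^^^^^^^^^^^^^^^
AttributeError: 'float' object has no attribute 'round'
```

View pics/w1.png

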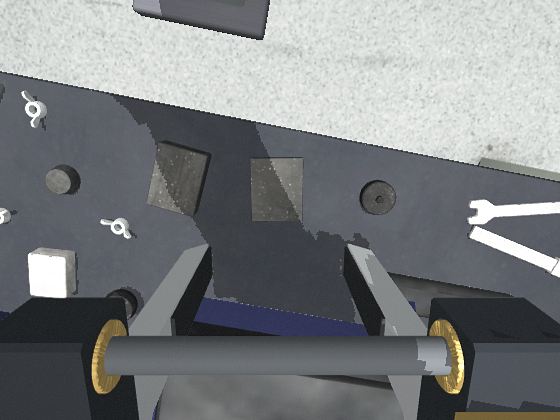

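Call:
carry_out --motion '[{"translation": [-0.001, -0.001, 0.1], "angular": [0, 0, 0], "hand": 0.5}, {"translation": [-0.001, -0.001, 0.2], "angular": [0, 0, 0], "hand": 0.5}, {"translation": [-0.001, -0.001, 0.29], "angular": [0, 0, 0], "hand": 0.5}, {"translation": [-0.001, -0.001, 0.329], "angular": [0, 0, 0], "hand": 0.5}, {"translation": [-0.001, -0.001, 0.329], "angular": [0, 0, 0], "hand": 0.5}, {"translation": [-0.001, -0.001, 0.329], "angular": [0, 0, 0], "hand": 0}, {"translation": [-0.001, -0.001, 0.329], "angular": [0, 0, 0], "hand": 0}, {"translation": [-0.001, -0.001, 0.329], "angular": [0, 0, 0], "hand": 0}]'

```text
time: 3.35
tcp_pos: [0.4387, 0.2749, 0.0232]
tcp_rot: [-0.302, 3.127, 0.0]
contact_force: [-0.2, 0.9, 2.0]
gripper_width: 0.0543
grasp_force: 30.0
```

```bash
python3 -c "
from h import *
plan(.438,.0,.22,98); plan(.46,-.30,.22,98)"
```

```text
PLAN trans [ 0.0886 -0.4494 -0.3281] ang [0.    0.001 0.067] yaw now 101.0 dist 0.338 q [-0.67  0.52  0.06  2.02 -0.05  0.6   1.19] t 3.35
PLAN trans [ 0.1483 -0.9472 -0.3283] ang [0.    0.001 0.067] yaw now 101.0 dist 0.608 q [-0.67  0.52  0.06  2.02 -0.05  0.6   1.19] t 3.35
```

Call:
carry_out --motion '[{"translation": [0, 0, -0.08], "angular": [0, 0, 0], "hand": 0}, {"translation": [0, 0, -0.16], "angular": [0, 0, 0], "hand": 0}, {"translation": [0.01, -0.05, -0.24], "angular": [0, 0, 0], "hand": 0}, {"translation": [0.15, -0.947, -0.328], "angular": [0, 0, 0.067], "hand": 0}, {"translation": [0.15, -0.947, -0.328], "angular": [0, 0, 0.067], "hand": 0}, {"translation": [0.15, -0.947, -0.328], "angular": [0, 0, 0.067], "hand": 0}, {"translation": [0.15, -0.947, -0.328], "angular": [0, 0, 0.067], "hand": 0}, {"translation": [0.15, -0.947, -0.328], "angular": [0, 0, 0.067], "hand": 0}]'

```text
time: 4.35
tcp_pos: [0.4499, -0.0687, 0.1977]
tcp_rot: [-0.219, 3.133, 0.0]
contact_force: [1.2, 0.0, -0.2]
gripper_width: 0.0542
grasp_force: 30.0
```

```bash
python3 -c "
from h import *
plan(.45,-.32,.22,98); print(env.sense()['grasp_force'])"
```

```text
PLAN trans [ 0.0582 -0.4148 -0.0373] ang [0.    0.001 0.   ] yaw now 98.0 dist 0.252 q [-0.21  0.14  0.33  2.06 -0.06  0.95  1.85] t 4.35
30.00084936618805
```

Call:
carry_out --motion '[{"translation": [0.058, -0.415, -0.037], "angular": [0, 0, 0], "hand": 0}, {"translation": [0.058, -0.415, -0.037], "angular": [0, 0, 0], "hand": 0}, {"translation": [0.058, -0.415, -0.037], "angular": [0, 0, 0], "hand": 0}, {"translation": [0.058, -0.415, -0.037], "angular": [0, 0, 0], "hand": 0}, {"translation": [0.058, -0.415, -0.037], "angular": [0, 0, 0], "hand": 0}, {"translation": [0.058, -0.415, -0.037], "angular": [0, 0, 0], "hand": 0}]'

```text
time: 5.1
tcp_pos: [0.4502, -0.3179, 0.2191]
tcp_rot: [0.219, -3.134, -0.001]
contact_force: [-0.2, 0.1, -0.6]
gripper_width: 0.0542
grasp_force: 30.0
```

```bash
sed -i 's/s\["grasp_force"\].round(1)/round(float(s["grasp_force"]),1)/;s/s\["gripper_width"\].round(4)/round(float(s["gripper_width"]),4)/' w.py
python3 w.py w2 wide_insert long_insert round_insert; python3 -c "
from h import *
plan(.50,-.396,.12,98)"
```

```text
wide_insert p0.72 ext [154.6, 168.8, 78.9, 109.9] n 6158 mean [ 0.491 -0.406  0.012] ztop 0.015 rect [ 492.1 -390.9] [135.2  98.8] 5.5
wide_insert p0.72 ext [549.5, 315.1, 9.4, 18.4] n 200 mean [0.564 0.025 0.008] ztop 0.014 rect [563.7  24.7] [23.2  3.3] 2.3
long_insert p0.93 ext [231.3, 175.5, 73.6, 25.1] n 1878 mean [ 0.446 -0.328  0.012] ztop 0.015 rect [ 438.9 -329.3] [43.1 76.9] 7.9
round_insert p0.84 ext [305.6, 170.8, 77.4, 108.2] n 4519 mean [ 0.459 -0.239  0.013] ztop 0.015 rect [ 471.7 -247.4] [128.4  80.7] 7.4
[ 0.4507 -0.3169  0.2193] [-2.220e-01  3.133e+00  1.000e-03] w 0.0542 g 30.0 F [-0.  -0.2 -0.3]
PLAN trans [-0.0627 -0.1421  0.1655] ang [0.    0.    0.002] yaw now 98.1 dist 0.136 q [ 0.16  0.31  0.49  1.82 -0.17  1.05  2.42] t 5.3
```

View pics/w2.png

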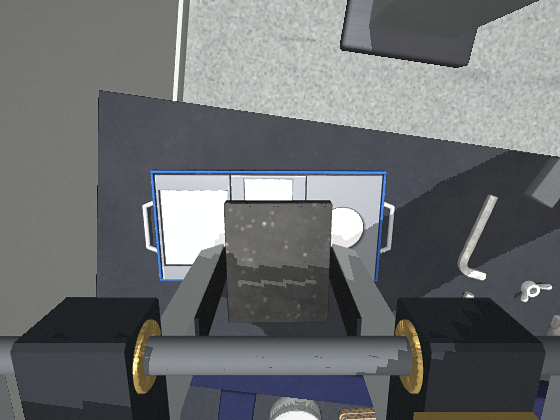

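```bash
cat > c.py <<'E'
from h import *
p=cams.grab_frame("wrist"); A,u,v=pts(p); g=p["img"].min(2)[v,u]
for th in (225,240,250):
    m=(g>th)&(A[:,2]<.0135)&(A[:,2]>0.003)&(A[:,1]<-.2)
    M=np.zeros((420,560),np.uint8); M[v[m],u[m]]=1
    n,lab,st,ce=cv2.connectedComponentsWithStats(M)
    for i in range(1,n):
        if st[i,4]>300:
            T=A[lab[v,u]==i]; print(th,st[i],np.round(T.mean(0),4),cv2.minAreaRect((T[:,:2]*1000).astype(np.float32)))
E
python3 c.py
```

```text
225 [ 244  178   48   22 1011] [ 0.4502 -0.3277  0.0089] ((449.88848876953125, -327.4808044433594), (22.900638580322266, 49.48649597167969), 7.96766996383667)
225 [ 160  189   67   74 4105] [ 0.4981 -0.4037  0.0089] ((502.93017578125, -400.1868896484375), (83.55755615234375, 70.2532730102539), 6.7802734375)
225 [331 207  31  40 978] [ 0.479  -0.2393  0.0089] ((479.19189453125, -237.8583984375), (45.70246124267578, 32.49445343017578), 7.97071647644043)
240 [244 178  48  22 997] [ 0.4503 -0.3276  0.0089] ((449.88848876953125, -327.4808044433594), (22.900638580322266, 49.48649597167969), 7.96766996383667)
240 [ 160  189   67   74 3990] [ 0.4979 -0.4044  0.0089] ((502.93017578125, -400.1868896484375), (83.55755615234375, 70.2532730102539), 6.7802734375)
240 [331 207  31  33 748] [ 0.4745 -0.2397  0.0089] ((475.4499816894531, -238.38233947753906), (35.8616943359375, 32.49445343017578), 7.970715522766113)
250 [244 179  47  21 971] [ 0.4505 -0.3277  0.0089] ((450.50421142578125, -327.8594970703125), (21.78600311279297, 48.56570816040039), 7.967669486999512)
250 [ 160  190   67   73 3936] [ 0.4979 -0.4043  0.0089] ((502.9329528808594, -399.5067138671875), (82.0526351928711, 70.84723663330078), 8.244007110595703)
250 [331 207  31  33 742] [ 0.4745 -0.2397  0.0089] ((475.4499816894531, -238.38233947753906), (35.8616943359375, 32.49445343017578), 7.970715522766113)
```

```bash
python3 -c "
from h import *
p=cams.grab_frame('wrist'); A,u,v=pts(p); b,g,r=[p['img'][v,u,i].astype(int) for i in range(3)]
m=(b>r+70)&(A[:,1]<-.15)&(A[:,2]<.05)&(A[:,0]<.56); T=A[m]; print(m.sum(),np.percentile(T[:,2],[5,50,90,99]))
plan(.503,-.397,.10,98);plan(.503,-.397,.0355,98)"
```

```text
1175 [0.00867082 0.01038332 0.01138637 0.01229101]
PLAN trans [-0.0677 -0.1437  0.199 ] ang [0.    0.    0.002] yaw now 98.1 dist 0.153 q [ 0.16  0.31  0.49  1.82 -0.17  1.05  2.42] t 5.4
PLAN trans [-0.0677 -0.1437  0.3065] ang [0.    0.    0.002] yaw now 98.1 dist 0.207 q [ 0.16  0.31  0.49  1.82 -0.17  1.05  2.42] t 5.4
```

Call:
carry_out --motion '[{"translation": [-0.068, -0.144, 0.1], "angular": [0, 0, 0], "hand": 0}, {"translation": [-0.068, -0.144, 0.1], "angular": [0, 0, 0], "hand": 0}, {"translation": [-0.068, -0.144, 0.2], "angular": [0, 0, 0], "hand": 0}, {"translation": [-0.068, -0.144, 0.28], "angular": [0, 0, 0], "hand": 0}, {"translation": [-0.068, -0.144, 0.3], "angular": [0, 0, 0], "hand": 0}, {"translation": [-0.068, -0.144, 0.306], "angular": [0, 0, 0], "hand": 0}, {"translation": [-0.068, -0.144, 0.306], "angular": [0, 0, 0], "hand": 0}, {"translation": [-0.068, -0.144, 0.306], "angular": [0, 0, 0], "hand": 0}]'

```text
time: 6.4
tcp_pos: [0.5035, -0.3985, 0.0373]
tcp_rot: [-0.219, 3.132, -0.002]
contact_force: [0.1, 0.5, -0.3]
gripper_width: 0.0543
grasp_force: 30.0
```

Call:
carry_out --motion '[{"translation": [0, 0, 0.002], "angular": [0, 0, 0], "hand": 0}, {"translation": [0, 0, 0.002], "angular": [0, 0, 0], "hand": 0}, {"translation": [0, 0, 0.002], "angular": [0, 0, 0], "hand": 0.4}, {"translation": [0, 0, 0.002], "angular": [0, 0, 0], "hand": 0.4}, {"translation": [0, 0, 0.002], "angular": [0, 0, 0], "hand": 0.4}, {"translation": [0, 0, -0.1], "angular": [0, 0, 0], "hand": 0.4}, {"translation": [0, 0, -0.2], "angular": [0, 0, 0], "hand": 0.4}, {"translation": [0, 0, -0.28], "angular": [0, 0, 0], "hand": 0.4}]'

```text
time: 7.4
tcp_pos: [0.5028, -0.3983, 0.2062]
tcp_rot: [-0.219, 3.133, -0.002]
contact_force: [-0.9, -0.2, 0.3]
gripper_width: 0.0658
grasp_force: 0.0
```

```bash
python3 w.py w3 silicone_pad; python3 c.py |grep ^240; python3 -c "
from h import *
plan(.577,.048,.20,-86)"
```

```text
silicone_pad p0.66 ext [246.3, 158.6, 62.2, 72.8] n 3811 mean [ 0.501 -0.398  0.016] ztop 0.018 rect [ 502.6 -397.8] [68.4 55.1] 8.2
[ 0.5042 -0.3997  0.2091] [-0.218  3.128 -0.007] w 0.0661 g 0.0 F [ 1.  -0.9 -0.5]
240 [ 330  137   55  103 4660] [ 0.4867 -0.3221  0.0089] ((491.094970703125, -321.6143798828125), (105.6705551147461, 49.46794128417969), 7.840571403503418)
240 [ 244  149   71   80 1680] [ 0.4975 -0.4024  0.0089] ((502.1396484375, -399.220458984375), (82.77320861816406, 70.76795959472656), 7.905396938323975)
240 [ 411  168   45   43 1413] [ 0.4791 -0.2453  0.0088] ((478.83050537109375, -245.8574981689453), (38.915565490722656, 45.605812072753906), 36.695621490478516)
PLAN trans [-0.2248  0.7203  0.0091] ang [-0.003  0.004  0.089] yaw now 98.0 dist 0.453 q [ 0.27  0.5   0.49  1.6  -0.25  1.1   2.53] t 7.55
```

View pics/w3.png

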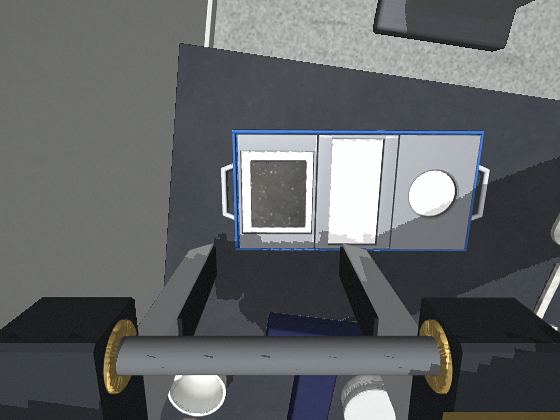

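Call:
carry_out --motion '[{"translation": [-0.22, 0.715, 0.01], "angular": [0, 0, 0.09], "hand": 0.4}, {"translation": [-0.22, 0.715, 0.01], "angular": [0, 0, 0.09], "hand": 0.4}, {"translation": [-0.22, 0.715, 0.01], "angular": [0, 0, 0.09], "hand": 0.4}, {"translation": [-0.22, 0.715, 0.01], "angular": [0, 0, 0.09], "hand": 0.4}, {"translation": [-0.22, 0.715, 0.01], "angular": [0, 0, 0.09], "hand": 0.4}, {"translation": [-0.22, 0.715, 0.01], "angular": [0, 0, 0.09], "hand": 0.4}, {"translation": [-0.22, 0.715, 0.01], "angular": [0, 0, 0.09], "hand": 0.4}, {"translation": [-0.22, 0.715, 0.01], "angular": [0, 0, 0.09], "hand": 0.4}]'

```text
time: 8.55
tcp_pos: [0.5733, 0.0499, 0.1961]
tcp_rot: [0.118, -3.137, -0.001]
contact_force: [-0.2, -1.3, 0.2]
gripper_width: 0.0655
grasp_force: 0.0
```

```bash
python3 w.py w4 steel_weight rubber_foot; python3 -c "
from h import *
plan(.577,.048,.20,94)
plan(.577,.048,.025,94)"
```

```text
steel_weight p0.88 ext [251.0, 171.9, 43.7, 53.5] n 2142 mean [0.575 0.045 0.021] ztop 0.022 rect [576.4  45.7] [49.7 39.8] 3.5
rubber_foot p0.82 ext [270.2, 68.5, 34.2, 32.4] n 941 mean [0.471 0.05  0.014] ztop 0.017 rect [470.6  50.1] [27.2 27.5] 29.4
[0.5733 0.0445 0.1968] [ 1.080e-01 -3.138e+00  1.000e-03] w 0.0657 g 0.0 F [-0.2 -1.5  0.4]
PLAN trans [-0.0065  0.0054 -0.0054] ang [-0.001 -0.002 -0.001] yaw now 94.0 dist 0.006 q [-0.44  0.38  0.38  1.78 -0.16  1.02  1.65] t 8.7
PLAN trans [-0.0069  0.0056  0.2862] ang [-0.001 -0.002 -0.001] yaw now 94.0 dist 0.172 q [-0.44  0.38  0.38  1.78 -0.16  1.02  1.65] t 8.7
```

View pics/w4.png

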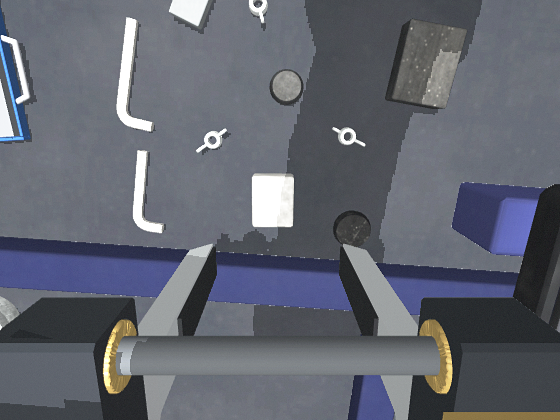

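Call:
carry_out --motion '[{"translation": [-0.0055, 0.002, 0.1], "angular": [0, 0, 0], "hand": 0.3}, {"translation": [-0.0055, 0.002, 0.2], "angular": [0, 0, 0], "hand": 0.3}, {"translation": [-0.0055, 0.002, 0.26], "angular": [0, 0, 0], "hand": 0.3}, {"translation": [-0.0055, 0.002, 0.29], "angular": [0, 0, 0], "hand": 0.3}, {"translation": [-0.0055, 0.002, 0.29], "angular": [0, 0, 0], "hand": 0.3}, {"translation": [-0.0055, 0.002, 0.29], "angular": [0, 0, 0], "hand": -0.3}, {"translation": [-0.0055, 0.002, 0.29], "angular": [0, 0, 0], "hand": -0.3}, {"translation": [-0.0055, 0.002, 0.29], "angular": [0, 0, 0], "hand": -0.3}]'

```text
time: 9.7
tcp_pos: [0.5776, 0.0466, 0.0247]
tcp_rot: [-0.108, 3.138, 0.0]
contact_force: [-2.4, -0.3, 8.0]
gripper_width: 0.0398
grasp_force: 30.0
```

```bash
python3 -c "
from h import *
plan(.5026,-.3978,.20,98)"
```

```text
PLAN trans [ 0.1754 -0.7302 -0.2925] ang [ 0.     0.002 -0.09 ] yaw now 94.0 dist 0.484 q [-0.37  0.62  0.31  1.87 -0.28  0.69  1.74] t 9.7
```

Call:
carry_out --motion '[{"translation": [0, 0, -0.08], "angular": [0, 0, 0], "hand": -0.3}, {"translation": [0, -0.02, -0.16], "angular": [0, 0, 0], "hand": -0.3}, {"translation": [0.175, -0.73, -0.29], "angular": [0, 0, -0.09], "hand": -0.3}, {"translation": [0.175, -0.73, -0.29], "angular": [0, 0, -0.09], "hand": -0.3}, {"translation": [0.175, -0.73, -0.29], "angular": [0, 0, -0.09], "hand": -0.3}, {"translation": [0.175, -0.73, -0.29], "angular": [0, 0, -0.09], "hand": -0.3}, {"translation": [0.175, -0.73, -0.29], "angular": [0, 0, -0.09], "hand": -0.3}, {"translation": [0.175, -0.73, -0.29], "angular": [0, 0, -0.09], "hand": -0.3}]'

```text
time: 10.7
tcp_pos: [0.5137, -0.3308, 0.186]
tcp_rot: [-0.22, 3.133, 0.0]
contact_force: [1.7, -0.1, -3.8]
gripper_width: 0.0397
grasp_force: 30.0
```

```bash
python3 -c "
from h import *
plan(.5026,-.3978,.20,98)"
```

```text
PLAN trans [ 0.034  -0.108  -0.0233] ang [-0.     0.001  0.001] yaw now 98.0 dist 0.069 q [ 0.18  0.46  0.45  1.7  -0.23  1.03  2.42] t 10.7
```

Call:
carry_out --motion '[{"translation": [0.034, -0.108, 0], "angular": [0, 0, 0], "hand": -0.3}, {"translation": [0.034, -0.108, 0], "angular": [0, 0, 0], "hand": -0.3}, {"translation": [0.034, -0.108, 0.09], "angular": [0, 0, 0], "hand": -0.3}, {"translation": [0.034, -0.108, 0.16], "angular": [0, 0, 0], "hand": -0.3}, {"translation": [0.034, -0.108, 0.19], "angular": [0, 0, 0], "hand": -0.3}, {"translation": [0.034, -0.108, 0.19], "angular": [0, 0, 0], "hand": -0.3}, {"translation": [0.034, -0.108, 0.19], "angular": [0, 0, 0], "hand": -0.3}]'

```text
time: 11.58
tcp_pos: [0.504, -0.3967, 0.0731]
tcp_rot: [-0.219, 3.132, -0.002]
contact_force: [0.5, -0.7, -3.6]
gripper_width: 0.0398
grasp_force: 30.0
```

```bash
python3 w.py w5 steel_weight; python3 -c "
from h import *
plan(.5026,-.3978,.0425,98)"
```

```text
steel_weight p0.66 ext [238.5, 216.3, 80.5, 102.4] n 8228 mean [ 0.499 -0.397  0.069] ztop 0.071 rect [ 502.9 -396.7] [50.6 40.2] 8.2
[ 0.5039 -0.3966  0.0729] [-2.190e-01  3.132e+00 -2.000e-03] w 0.04 g 30.0 F [ 0.3 -0.6 -3.4]
PLAN trans [ 0.0025 -0.0016  0.0507] ang [-0.002  0.002  0.   ] yaw now 98.0 dist 0.030 q [ 0.33  0.65  0.41  1.7  -0.32  0.86  2.58] t 11.68
```

View pics/w5.png

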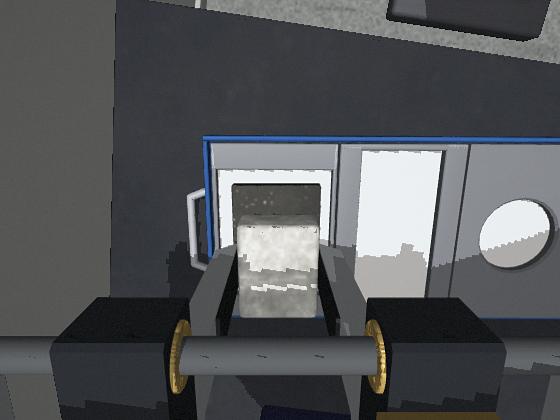

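Call:
carry_out --motion '[{"translation": [0.001, -0.001, 0.03], "angular": [0, 0, 0], "hand": -0.3}, {"translation": [0.001, -0.001, 0.045], "angular": [0, 0, 0], "hand": -0.3}, {"translation": [0.001, -0.001, 0.052], "angular": [0, 0, 0], "hand": -0.3}, {"translation": [0.001, -0.001, 0.052], "angular": [0, 0, 0], "hand": -0.3}, {"translation": [0.001, -0.001, 0.052], "angular": [0, 0, 0], "hand": -0.3}]'

```text
time: 12.3
tcp_pos: [0.5028, -0.3964, 0.0405]
tcp_rot: [-0.219, 3.134, 0.002]
contact_force: [-4.4, 8.2, 14.7]
gripper_width: 0.0398
grasp_force: 30.0
```

Call:
carry_out --motion '[{"translation": [0, 0, -0.0015], "angular": [0, 0, 0], "hand": -0.3}, {"translation": [0, 0, -0.0015], "angular": [0, 0, 0], "hand": 0.15}, {"translation": [0, 0, -0.0015], "angular": [0, 0, 0], "hand": 0.15}, {"translation": [0, 0, -0.0015], "angular": [0, 0, 0], "hand": 0.15}, {"translation": [0, 0, -0.08], "angular": [0, 0, 0], "hand": 0.15}, {"translation": [0, 0, -0.17], "angular": [0, 0, 0], "hand": 0.15}, {"translation": [0, 0, -0.26], "angular": [0, 0, 0], "hand": 0.15}]'

```text
time: 13.18
tcp_pos: [0.5024, -0.3968, 0.1978]
tcp_rot: [0.219, -3.134, 0.0]
contact_force: [0.1, -0.8, -0.1]
gripper_width: 0.0539
grasp_force: 0.0
```

```bash
python3 w.py w6 steel_weight silicone_pad; python3 c.py | grep ^240; python3 -c "
from h import *
p=cams.grab_frame('top')
find(p,'long_key');find(p,'short_key')
plan(.475,-.095,.20,100)"
```

```text
steel_weight p0.70 ext [254.4, 170.0, 45.3, 55.0] n 2449 mean [ 0.498 -0.397  0.038] ztop 0.039 rect [ 500.2 -397. ] [49.3 39.9] 8.3
silicone_pad p0.80 ext [248.7, 159.1, 54.6, 74.7] n 1470 mean [ 0.497 -0.401  0.016] ztop 0.017 rect [ 502.2 -397.9] [67.5 55. ] 8.1
[ 0.5037 -0.3977  0.1989] [-0.219  3.13  -0.005] w 0.0542 g 0.0 F [ 0.   0.  -1.1]
240 [ 330  138   55  104 4766] [ 0.4857 -0.3223  0.0089] ((489.63421630859375, -321.72528076171875), (103.47139739990234, 49.03807067871094), 7.685934543609619)
240 [ 241  151   73   82 1714] [ 0.4967 -0.4023  0.0089] ((502.3822326660156, -399.1156921386719), (82.68720245361328, 70.32857513427734), 7.927308559417725)
240 [ 412  171   46   43 1430] [ 0.4787 -0.2455  0.0089] ((477.8280944824219, -246.337158203125), (38.155311584472656, 45.861812591552734), 32.97465896606445)
long_key p0.65 ext [311.2, 214.7, 9.9, 38.8] n 155 mean [ 0.478 -0.091  0.008] ztop 0.011 rect [473.4 -91.7] [91.9 29.4] 8.1
short_key p0.68 ext [305.8, 179.5, 11.4, 27.4] n 102 mean [ 0.578 -0.082  0.007] ztop 0.011 rect [580.2 -80.9] [78.4 17.6] 8.6
PLAN trans [-0.025   0.5038 -0.0082] ang [ 0.002 -0.002 -0.044] yaw now 98.0 dist 0.303 q [ 0.28  0.51  0.47  1.61 -0.25  1.08  2.53] t 13.53
```

Call:
carry_out --motion '[{"translation": [-0.025, 0.505, -0.008], "angular": [0, 0, 0], "hand": 0}, {"translation": [-0.025, 0.505, -0.008], "angular": [0, 0, 0], "hand": 0}, {"translation": [-0.025, 0.505, -0.008], "angular": [0, 0, 0], "hand": 0}, {"translation": [-0.025, 0.505, -0.008], "angular": [0, 0, 0], "hand": -0.4}, {"translation": [-0.025, 0.505, -0.008], "angular": [0, 0, 0], "hand": -0.4}, {"translation": [-0.025, 0.505, -0.008], "angular": [0, 0, 0], "hand": -0.4}, {"translation": [-0.025, 0.505, -0.008], "angular": [0, 0, 0], "hand": -0.4}]'

```text
time: 14.4
tcp_pos: [0.4751, -0.0952, 0.2004]
tcp_rot: [0.219, -3.133, 0.0]
contact_force: [-0.2, -0.1, 0.8]
gripper_width: 0.0286
grasp_force: 0.0
```

```bash
cat > k.py <<'E'
from h import *
import sys
p=cams.grab_frame("wrist"); cv2.imwrite("pics/"+sys.argv[1]+".png",p["img"])
r=silhouettes(p,"long_key"); print([(x["p"],x["extent"]) for x in r][:3])
P,u,v=pts(p,r[0]["region"]); P=P[P[:,2]>float(sys.argv[2])]
q=P[:,:2]
for _ in range(4):  # robust line = long leg
    vx,vy,x0,y0=cv2.fitLine((q*1000).astype(np.float32),cv2.DIST_HUBER,0,.01,.01).ravel()
    d=np.array([vx,vy])*np.sign(vx); nrm=np.array([-d[1],d[0]]); e=(P[:,:2]*1000-[x0,y0])@nrm
    q=P[abs(e)<7,:2]
s=(P[:,:2]*1000-[x0,y0])@d; o=np.array([x0,y0])
e=e-(np.percentile(e[abs(e)<7],2)+np.percentile(e[abs(e)<7],98))/2*0
lo,hi=np.percentile(s,.5),np.percentile(s,99.5); print("angle",np.degrees(np.arctan2(d[1],d[0])),"len",hi-lo,"perp range",np.percentile(e,[.5,99.5]),"legmid",o+d*(lo+hi)/2,"ztop",np.percentile(P[:,2],[5,50,95]))
print("center",o+d*(lo+hi)/2+nrm*(np.percentile(e,.5)+np.percentile(e,99.5))/2)
E
python3 k.py w7 .004; python3 -c "
from h import *
plan(.475,-.1,.20,98)"
```

```text
[(0.94, [262.1, 140.9, 34.7, 101.2])]
angle -7.3352857 len 91.84240859074212 perp range [-4.8768248  28.16548779] legmid [470.16085724 -96.89854994] ztop [0.00618497 0.00816962 0.00988443]
center [471.64755226 -85.34951583]
PLAN trans [ 0.0013 -0.0067  0.0008] ang [-0.001 -0.001 -0.002] yaw now 97.9 dist 0.004 q [-0.22  0.2   0.4   1.99 -0.1   0.97  1.94] t 14.5
```

View pics/w7.png

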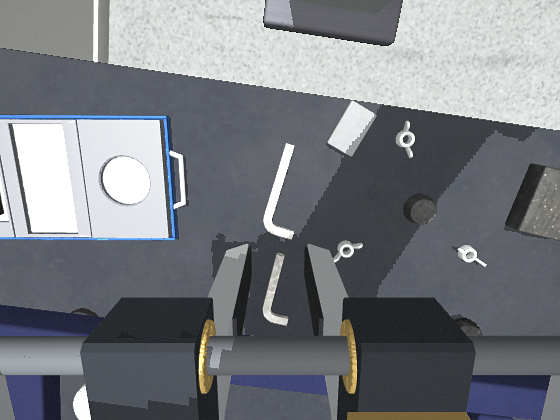

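```bash
python3 -c "
from h import *
plan(.475,-.0975,.0235,82.7)"
```

```text
PLAN trans [ 0.0005 -0.0024  0.295 ] ang [-0.001 -0.001  0.338] yaw now 97.9 dist 0.177 q [-0.22  0.2   0.4   1.99 -0.1   0.97  1.94] t 14.5
```

Call:
carry_out --motion '[{"translation": [0, -0.0025, 0.05], "angular": [0, 0, 0.338], "hand": -0.4}, {"translation": [0, -0.0025, 0.13], "angular": [0, 0, 0.338], "hand": -0.4}, {"translation": [0, -0.0025, 0.21], "angular": [0, 0, 0.338], "hand": -0.4}, {"translation": [0, -0.0025, 0.28], "angular": [0, 0, 0.338], "hand": -0.4}, {"translation": [0, -0.0025, 0.294], "angular": [0, 0, 0.338], "hand": -0.4}, {"translation": [0, -0.0025, 0.294], "angular": [0, 0, 0.338], "hand": -0.4}, {"translation": [0, -0.0025, 0.294], "angular": [0, 0, 0.338], "hand": -1}, {"translation": [0, -0.0025, 0.294], "angular": [0, 0, 0.338], "hand": -1}]'

```text
time: 15.5
tcp_pos: [0.4763, -0.0962, 0.0256]
tcp_rot: [0.197, 3.133, 0.0]
contact_force: [0.3, 0.2, 0.5]
gripper_width: 0.0117
grasp_force: 0.3
```

Call:
carry_out --motion '[{"translation": [0, 0, 0], "angular": [0, 0, 0], "hand": -1}, {"translation": [0, 0, 0], "angular": [0, 0, 0], "hand": -1}]'

```text
time: 15.75
tcp_pos: [0.4762, -0.0962, 0.0253]
tcp_rot: [0.197, 3.134, 0.0]
contact_force: [-1.3, 0.4, 8.5]
gripper_width: 0.0067
grasp_force: 30.0
```

```bash
python3 -c "
from h import *
plan(.4915,-.3325,.18,98)"
```

```text
PLAN trans [-0.075  -0.3875 -0.2578] ang [-0.     0.002 -0.338] yaw now 82.8 dist 0.283 q [-0.15  0.5   0.34  2.1  -0.3   0.58  1.85] t 15.75
```

Call:
carry_out --motion '[{"translation": [0, 0, 0], "angular": [0, 0, 0], "hand": -0.5}, {"translation": [0, 0, 0], "angular": [0, 0, 0], "hand": -0.5}, {"translation": [0, 0, 0.006], "angular": [0, 0, 0], "hand": -0.5}, {"translation": [0, 0, 0.006], "angular": [0, 0, 0], "hand": -0.5}, {"translation": [0, 0, 0.006], "angular": [0, 0, 0], "hand": -1}, {"translation": [0, 0, 0.006], "angular": [0, 0, 0], "hand": -1}, {"translation": [0, 0, 0.006], "angular": [0, 0, 0], "hand": -1}, {"translation": [0, 0, 0.006], "angular": [0, 0, 0], "hand": -1}]'

```text
time: 16.75
tcp_pos: [0.4756, -0.0962, 0.0209]
tcp_rot: [0.197, 3.135, -0.0]
contact_force: [0.7, -0.5, -0.2]
gripper_width: 0.0079
grasp_force: 30.0
```

```bash
python3 -c "
from h import *
plan(.498,-.333,.14,98)"
```

```text
PLAN trans [-0.0866 -0.3869 -0.1985] ang [-0.     0.    -0.338] yaw now 82.8 dist 0.266 q [-0.15  0.51  0.34  2.1  -0.3   0.57  1.85] t 16.75
```

Call:
carry_out --motion '[{"translation": [0, 0, -0.06], "angular": [0, 0, 0], "hand": -1}, {"translation": [0, -0.04, -0.13], "angular": [0, 0, 0], "hand": -1}, {"translation": [-0.0866, -0.387, -0.198], "angular": [0, 0, -0.338], "hand": -1}, {"translation": [-0.0866, -0.387, -0.198], "angular": [0, 0, -0.338], "hand": -1}, {"translation": [-0.0866, -0.387, -0.198], "angular": [0, 0, -0.338], "hand": -1}, {"translation": [-0.0866, -0.387, -0.198], "angular": [0, 0, -0.338], "hand": -1}, {"translation": [-0.0866, -0.387, -0.198], "angular": [0, 0, -0.338], "hand": -1}, {"translation": [-0.0866, -0.387, -0.198], "angular": [0, 0, -0.338], "hand": -1}]'

```text
time: 17.75
tcp_pos: [0.4978, -0.3324, 0.1393]
tcp_rot: [0.22, -3.133, -0.001]
contact_force: [-0.2, 0.1, -0.8]
gripper_width: 0.0074
grasp_force: 30.0
```

```bash
python3 k.py w8 .08; python3 -c "
from h import *
plan(.498,-.333,.037,98)"
```

```text
[(0.74, [267.9, 162.0, 23.0, 170.3])]
angle 8.808618 len 88.0863292793866 perp range [-4.64547941  4.34265033] legmid [ 489.94947778 -332.98214897] ztop [0.12495423 0.1266138  0.12816217]
center [ 489.97266456 -333.13177764]
PLAN trans [ 0.0004 -0.002   0.1708] ang [ 0.001 -0.     0.002] yaw now 98.1 dist 0.102 q [ 0.23  0.49  0.4   1.77 -0.23  0.93  2.44] t 17.85
```

View pics/w8.png

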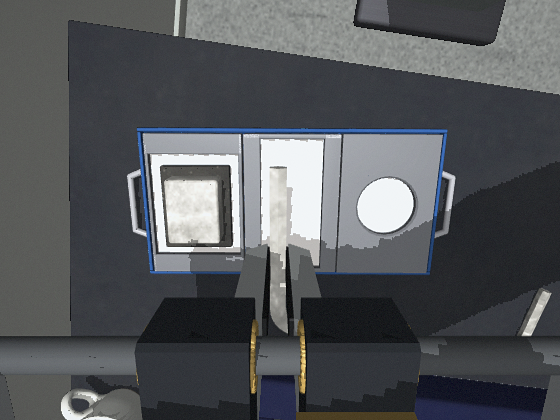

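Call:
carry_out --motion '[{"translation": [-0.002, -0.002, 0.07], "angular": [0, 0, 0], "hand": -1}, {"translation": [-0.002, -0.002, 0.13], "angular": [0, 0, 0], "hand": -1}, {"translation": [-0.002, -0.002, 0.16], "angular": [0, 0, 0], "hand": -1}, {"translation": [-0.002, -0.002, 0.174], "angular": [0, 0, 0], "hand": -1}, {"translation": [-0.002, -0.002, 0.174], "angular": [0, 0, 0], "hand": -1}, {"translation": [-0.002, -0.002, 0.174], "angular": [0, 0, 0], "hand": -1}]'

```text
time: 18.6
tcp_pos: [0.4999, -0.3344, 0.0364]
tcp_rot: [-0.219, 3.133, -0.001]
contact_force: [-0.2, 0.4, -0.4]
gripper_width: 0.008
grasp_force: 30.0
```

Call:
carry_out --motion '[{"translation": [0.002, 0, 0.002], "angular": [0, 0, 0], "hand": -1}, {"translation": [0.002, 0, 0.002], "angular": [0, 0, 0], "hand": -1}, {"translation": [0.002, 0, 0.002], "angular": [0, 0, 0], "hand": -0.55}, {"translation": [0.002, 0, 0.002], "angular": [0, 0, 0], "hand": -0.55}, {"translation": [0.002, 0, 0.002], "angular": [0, 0, 0], "hand": -0.55}, {"translation": [0.002, 0, -0.1], "angular": [0, 0, 0], "hand": -0.55}, {"translation": [0.002, 0, -0.2], "angular": [0, 0, 0], "hand": -0.55}, {"translation": [0.002, 0, -0.28], "angular": [0, 0, 0], "hand": -0.55}]'

```text
time: 19.6
tcp_pos: [0.4982, -0.3345, 0.2058]
tcp_rot: [-0.219, 3.133, -0.002]
contact_force: [0.1, -0.3, 0.2]
gripper_width: 0.0211
grasp_force: 0.0
```

```bash
python3 k.py w9 .012; python3 c.py | grep ^240; python3 -c "
from h import *
plan(.4706,.0505,.20,98)"
```

```text
[(0.6, [273.3, 141.3, 32.9, 95.0])]
angle 9.184701 len 91.93678929082827 perp range [-4.94649665 28.11978509] legmid [ 492.45066436 -334.44659898] ztop [0.01526926 0.01716232 0.01883874]
center [ 490.60123216 -323.00850804]
240 [ 269  132   51  104 3776] [ 0.4851 -0.3202  0.0089] ((491.41815185546875, -321.679443359375), (106.60120391845703, 48.92768478393555), 7.726896286010742)
240 [ 180  144   71   81 1622] [ 0.4966 -0.4016  0.0089] ((502.1719665527344, -399.5827941894531), (82.93073272705078, 70.29315185546875), 7.979313373565674)
240 [ 348  164   46   45 1605] [ 0.4808 -0.2445  0.0088] ((481.05487060546875, -244.00030517578125), (45.94340896606445, 45.67111587524414), 11.751814842224121)
PLAN trans [-0.0425  0.6427  0.0079] ang [-0.003  0.005  0.   ] yaw now 98.0 dist 0.387 q [ 0.21  0.42  0.43  1.71 -0.2   1.05  2.42] t 19.75
```

View pics/w9.png

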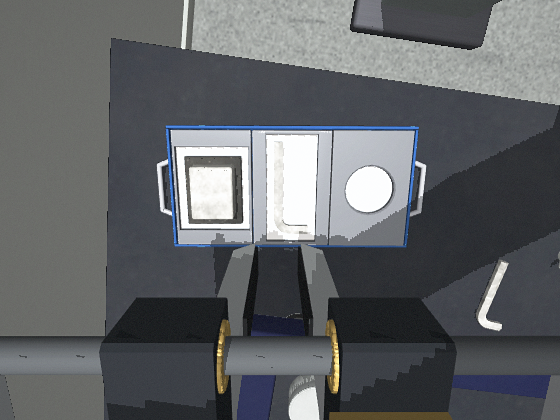

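Call:
carry_out --motion '[{"translation": [-0.0425, 0.643, 0.01], "angular": [0, 0, 0], "hand": 0.1}, {"translation": [-0.0425, 0.643, 0.01], "angular": [0, 0, 0], "hand": 0.1}, {"translation": [-0.0425, 0.643, 0.01], "angular": [0, 0, 0], "hand": 0.1}, {"translation": [-0.0425, 0.643, 0.01], "angular": [0, 0, 0], "hand": 0.1}, {"translation": [-0.0425, 0.643, 0.01], "angular": [0, 0, 0], "hand": 0.1}, {"translation": [-0.0425, 0.643, 0.01], "angular": [0, 0, 0], "hand": 0.1}, {"translation": [-0.0425, 0.643, 0.01], "angular": [0, 0, 0], "hand": 0.1}, {"translation": [-0.0425, 0.643, 0.01], "angular": [0, 0, 0], "hand": 0.1}]'

```text
time: 20.75
tcp_pos: [0.4693, 0.0514, 0.1965]
tcp_rot: [0.221, -3.133, 0.001]
contact_force: [-0.1, -1.2, 0.5]
gripper_width: 0.0519
grasp_force: 0.0
```

```bash
python3 w.py w10 rubber_foot; python3 -c "
from h import *
plan(.4706,.0501,.024,98)"
```

```text
rubber_foot p0.84 ext [258.8, 180.3, 32.3, 27.9] n 760 mean [0.468 0.05  0.014] ztop 0.016 rect [469.6  50.2] [26.3 26.9] 53.4
[0.4697 0.0498 0.1968] [ 2.160e-01 -3.133e+00  1.000e-03] w 0.052 g 0.0 F [ 0.3 -0.1 -0.4]
PLAN trans [-0.0018  0.0004  0.288 ] ang [-0.001 -0.001 -0.002] yaw now 97.9 dist 0.173 q [-0.4   0.18  0.25  2.02 -0.05  0.95  1.59] t 20.85
```

Call:
carry_out --motion '[{"translation": [-0.001, 0.0005, 0.1], "angular": [0, 0, 0], "hand": 0.1}, {"translation": [-0.001, 0.0005, 0.2], "angular": [0, 0, 0], "hand": 0.1}, {"translation": [-0.001, 0.0005, 0.26], "angular": [0, 0, 0], "hand": 0.1}, {"translation": [-0.001, 0.0005, 0.289], "angular": [0, 0, 0], "hand": 0.1}, {"translation": [-0.001, 0.0005, 0.289], "angular": [0, 0, 0], "hand": 0.1}, {"translation": [-0.001, 0.0005, 0.289], "angular": [0, 0, 0], "hand": -0.6}, {"translation": [-0.001, 0.0005, 0.289], "angular": [0, 0, 0], "hand": -0.6}, {"translation": [-0.001, 0.0005, 0.289], "angular": [0, 0, 0], "hand": -0.6}]'

```text
time: 21.85
tcp_pos: [0.4708, 0.0517, 0.0246]
tcp_rot: [-0.219, 3.133, 0.0]
contact_force: [-0.8, -1.9, 8.2]
gripper_width: 0.0309
grasp_force: 30.0
```

```bash
python3 -c "
from h import *
plan(.481,-.244,.14,98)"
```

```text
PLAN trans [ 0.0514 -0.4903 -0.1923] ang [-0.     0.002 -0.   ] yaw now 98.0 dist 0.318 q [-0.34  0.47  0.2   2.13 -0.17  0.56  1.69] t 21.85
```

Call:
carry_out --motion '[{"translation": [0, 0, -0.06], "angular": [0, 0, 0], "hand": -0.6}, {"translation": [0, 0, -0.14], "angular": [0, 0, 0], "hand": -0.6}, {"translation": [0.0514, -0.49, -0.192], "angular": [0, 0, 0], "hand": -0.6}, {"translation": [0.0514, -0.49, -0.192], "angular": [0, 0, 0], "hand": -0.6}, {"translation": [0.0514, -0.49, -0.192], "angular": [0, 0, 0], "hand": -0.6}, {"translation": [0.0514, -0.49, -0.192], "angular": [0, 0, 0], "hand": -0.6}, {"translation": [0.0514, -0.49, -0.192], "angular": [0, 0, 0], "hand": -0.6}, {"translation": [0.0514, -0.49, -0.192], "angular": [0, 0, 0], "hand": -0.6}]'

```text
time: 22.85
tcp_pos: [0.48, -0.2474, 0.1398]
tcp_rot: [-0.211, 3.134, -0.003]
contact_force: [-0.4, 1.6, 0.1]
gripper_width: 0.0312
grasp_force: 30.0
```

```bash
python3 w.py w11 rubber_foot; python3 -c "
from h import *
plan(.481,-.244,.0365,98)"
```

```text
rubber_foot p0.62 ext [249.0, 229.5, 57.7, 60.9] n 2805 mean [ 0.477 -0.248  0.127] ztop 0.131 rect [ 478.5 -247.5] [27.2 27.7] 66.8
[ 0.4805 -0.2436  0.1391] [-0.218  3.134  0.   ] w 0.0309 g 30.0 F [-0.5  0.7 -0.7]
PLAN trans [-0.0007 -0.0008  0.1711] ang [ 0.     0.    -0.001] yaw now 98.0 dist 0.103 q [ 0.12  0.38  0.36  1.92 -0.17  0.87  2.28] t 22.95
```

View pics/w11.png

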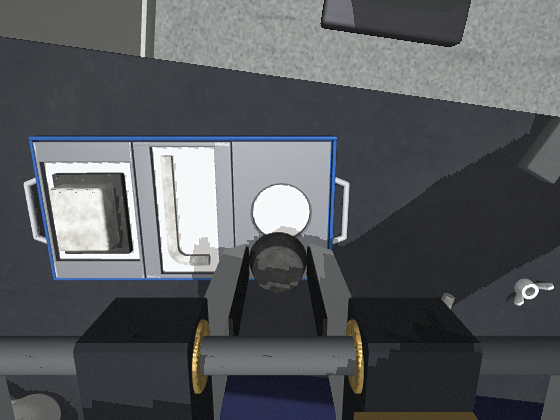

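Call:
carry_out --motion '[{"translation": [-0.0007, -0.0008, 0.07], "angular": [0, 0, 0], "hand": -0.6}, {"translation": [-0.0007, -0.0008, 0.13], "angular": [0, 0, 0], "hand": -0.6}, {"translation": [-0.0007, -0.0008, 0.16], "angular": [0, 0, 0], "hand": -0.6}, {"translation": [-0.0007, -0.0008, 0.173], "angular": [0, 0, 0], "hand": -0.6}, {"translation": [-0.0007, -0.0008, 0.173], "angular": [0, 0, 0], "hand": -0.6}, {"translation": [-0.0007, -0.0008, 0.173], "angular": [0, 0, 0], "hand": -0.6}, {"translation": [-0.0007, -0.0008, 0.173], "angular": [0, 0, 0], "hand": -0.6}]'

```text
time: 23.82
tcp_pos: [0.4815, -0.2443, 0.036]
tcp_rot: [-0.219, 3.133, -0.001]
contact_force: [0.7, 0.8, 0.0]
gripper_width: 0.0308
grasp_force: 30.0
```

Call:
carry_out --motion '[{"translation": [0, 0, 0], "angular": [0, 0, 0], "hand": -0.1}, {"translation": [0, 0, 0], "angular": [0, 0, 0], "hand": -0.1}, {"translation": [0, 0, 0], "angular": [0, 0, 0], "hand": -0.1}, {"translation": [0, 0, -0.06], "angular": [0, 0, 0], "hand": -0.1}, {"translation": [0, 0, -0.15], "angular": [0, 0, 0], "hand": -0.1}, {"translation": [0, 0, -0.25], "angular": [0, 0, 0], "hand": -0.1}, {"translation": [0, 0, -0.3], "angular": [0, 0, 0], "hand": -0.1}, {"translation": [0, 0, -0.3], "angular": [0, 0, 0], "hand": -0.1}]'

```text
time: 24.82
tcp_pos: [0.482, -0.2445, 0.2175]
tcp_rot: [-0.219, 3.13, -0.002]
contact_force: [-0.5, 0.2, 0.1]
gripper_width: 0.0421
grasp_force: 0.0
```

```bash
python3 w.py w12 rubber_foot steel_weight silicone_pad long_key; python3 c.py | grep ^240
```

```text
rubber_foot p0.92 ext [263.8, 176.2, 30.8, 24.6] n 704 mean [ 0.478 -0.244  0.023] ztop 0.025 rect [ 479.7 -244.1] [27.3 26. ] 81.7
steel_weight p0.76 ext [96.7, 167.1, 51.3, 52.5] n 2499 mean [ 0.499 -0.394  0.037] ztop 0.039 rect [ 500.7 -396.2] [49.8 40.5] 8.0
silicone_pad p0.80 ext [97.4, 155.2, 62.2, 72.5] n 1248 mean [ 0.496 -0.387  0.016] ztop 0.017 rect [ 502.4 -397.4] [67.8 55.6] 8.5
long_key p0.71 ext [181.3, 142.9, 41.6, 92.7] n 1039 mean [ 0.498 -0.329  0.016] ztop 0.018 rect [ 494.8 -331.9] [97. 31.] 24.8
[ 0.4807 -0.2439  0.2142] [ 2.190e-01 -3.132e+00 -1.000e-03] w 0.0427 g 0.0 F [ 0.2 -0.9  0. ]
240 [ 174  140   52  102 3540] [ 0.4866 -0.3201  0.0089] ((492.13037109375, -322.1861267089844), (107.16992950439453, 49.198875427246094), 7.727142810821533)
240 [  88  152   74   79 1278] [ 0.4956 -0.3993  0.0089] ((502.9173278808594, -400.0587463378906), (83.02066802978516, 69.64653778076172), 8.11843204498291)
240 [254 171  46  44 773] [ 0.4805 -0.2452  0.0089] ((481.12359619140625, -244.60609436035156), (46.034385681152344, 45.84196472167969), 22.69611358642578)
```

View pics/w12.png

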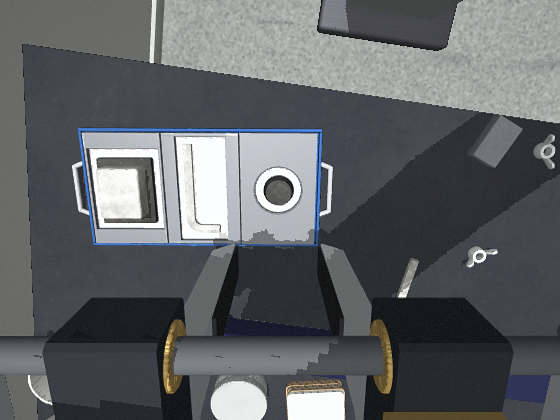

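The final picture shows all four parts seated: pad and weight at (125,192), key at (203,187), foot at (278,190). The heights are right and each is within 3 mm of its centre.

```bash
python3 -c "
from bench import env
print(env.close_job())"
```

```text
the job is handed in; nothing more can be done
None
```

The kit is made up and handed in. The last picture showed the pad, weight, long key and foot flat in their pockets, each within about 3 mm of centre; the look-alikes were not touched, and the job took about 25 s. The hand-in gave no verdict.

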